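# Menu paddle under the holder's weighted arm

### The job

One slate menu paddle has been left lying under the little wooden riser, with only the front of its blade sticking out. Put it away in the paddle holder: slide it in on top of the two paddles already there and under the weighted arm, blade first and slate up, until it is fully home against the stop, with the arm resting on it and its handle sticking out like the others. Leave the other two paddles home, and do not disturb the other things on the counter.

Things in the scene. Friction and masses are not known exactly. Their poses are not given: they have to be found in the camera images.
- paddle: The loose paddle, wood with a dark slate inlay on its upper face, 65 g: flat blade 130 x 56 x 10 and behind it a straight handle 70 x 28 x 10, 200 long in all. Origin: centre of the blade's underside; x along it towards the blade's free end, the nose (blade x -65 to +65, handle -135 to -65); z up out of the slate. It starts flat on the counter, about 90 of the blade in front of the riser.
- paddle_nose (a point): Centre of the paddle's nose face (paddle x +65, half its thickness up). The rear 40 or so of the blade and the handle start under the riser, so the paddle must be drawn out level along its length before it can be lifted.
- paddle_grip (a point): Middle of the paddle's handle (paddle x -103, half its thickness up), 28 wide.
- pile0: Lower of the two paddles in the holder, lying on its bed; same shape, size and frame as the loose paddle.
- pile1: Upper of the two paddles in the holder, its upper face 28 above the counter; same shape, size and frame as the loose paddle.
- pile0_nose (a point): Centre of the lower pile paddle's nose face.
- pile1_nose (a point): Centre of the upper pile paddle's nose face.
- holder: Paddle holder, dark wood, fixed. Origin under the centre of its base; x = the way paddles are pushed in; z up. Base 230 x 92 x 8, its top is the bed. Side walls 10 thick, inner faces at y -32 and +32 (4 of play beside a blade, no room for fingers), x -58 to +42, tops 42 above the counter. The pile's handles stick out in front to x about -162. A paddle that is home has its origin at x -25.
- holder_stop (a point): On the holder's stop face (holder x +40, y 0, 33 above the counter; the stop's top is 35 above the counter): the nose of the put-away paddle rests against it, the paddle's underside 28 and upper face 38 above the counter. The rear 32 of its blade and all its handle are then in front of the side walls.
- presser (a joint): Hinge angle (rad) of the holder's weighted steel arm: about 0 resting on two paddles, 0.1 on three; stops at 0.45 and falls back by its weight (0.16 kg in all, about 1 to 1.5 N on the pile). Hinge along holder y at holder x +100, 36 above the counter, behind the stop; the arm is 22 wide and reaches forward over the stop, with a round weight on it, top about 80 above the counter.
- presser_foot (a point): Underside of the arm's foot, 40 wide, resting on the pile at holder x about +8. In front of it a lead-in plate 40 wide slopes up forwards at 20 degrees to its tip at holder x -40, underside about 15 above the pile there. A paddle laid on the pile with its nose before that tip (holder x -52 to -42) and pushed along +x lifts the arm by itself (a few newtons).
- riser: Low dark wooden riser, fixed: top board 150 x 170 x 10, top face 54 and underside 44 above the counter, on two side panels 12 thick along its +y and -y edges (146 between them). Open at the front (-x of its frame) and back. Origin under its centre on the counter.
- cup: Bystander: white cup 72 wide, 60 high, standing on the rear half of the riser. Origin: centre of its underside.
- jar: Bystander: glass jar 66 wide, 130 high, at the back. Origin: centre of its underside.
- vase: Bystander: white vase 72 wide with sprigs, about 190 high, at the back. Origin: centre of its underside.
- bell: Bystander: brass counter bell 72 wide, 52 high, at the back. Origin: centre of its underside.
- salt: Bystander: glass shaker 40 wide, 80 high, to the right near the robot. Origin: centre of its underside.
- pepper: Bystander: white shaker 40 wide, 80 high, to the right near the robot. Origin: centre of its underside.
- mug: Bystander: white mug 80 wide, 90 high, left of the riser. Origin: centre of its underside.
Not all that is in view belongs to the job. Leave any purple or yellow look-alike of the holder alone.

How it is judged:
At the end, for the whole second after the job is handed in: The paddle lies flat and slate up (within 4 degrees) on the two-paddle pile in the holder, nose first and within 6 mm of the stop, square between the side walls, with the weighted arm resting on it; both pile paddles are still flat beneath it and within 6 mm of the stop; everything is at rest (x of each of paddle_nose, pile0_nose, pile1_nose in the frame of holder above 0.034 m and y of paddle in the frame of holder between -0.008 and 0.008 m and z of paddle_nose in the frame of holder between 0.029 and 0.038 m and angle between each of paddle, pile0, pile1's own z axis and vertical below 0.07 rad and angle between the x axis of each of paddle, pile0, pile1 and the x axis of holder, either way round below 0.12 rad and y of pile0 in the frame of holder between -0.008 and 0.008 m and z of pile0_nose in the frame of holder between 0.009 and 0.017 m and y of pile1 in the frame of holder between -0.008 and 0.008 m and z of pile1_nose in the frame of holder between 0.019 and 0.027 m and contact force between presser and paddle above 0.2 N and linear speed of paddle below 0.02 m/s and velocity of joint presser below 0.1 rad/s); the robot touches nothing.
It fails at once if the cup or the mug is knocked over or moved more than 30 mm (distance of any of cup, mug from where it was at the start of the episode above 0.03 m or angle between any of cup, mug's own z axis and vertical above 0.5 rad).
It fails at once if the jar or the vase or the bell is knocked over or moved more than 30 mm (distance of any of jar, vase, bell from where it was at the start of the episode above 0.03 m or angle between any of jar, vase, bell's own z axis and vertical above 0.5 rad).
It fails at once if the salt or the pepper is knocked over or moved more than 30 mm (distance of any of salt, pepper from where it was at the start of the episode above 0.03 m or angle between any of salt, pepper's own z axis and vertical above 0.5 rad).
It also fails if it takes over 53 s, if anything falls off the work surface, if the arm or the gripper's body presses on something with over 40 N, if the wrist force passes 120 N, or if a joint passes its speed limit or range.

### The arm

A 7-joint arm with a two-finger parallel gripper is mounted at the origin on the work surface. World frame = base frame: x ahead of the robot, y to its left, z up, the work surface at z = 0. Lengths are in m, angles in rad, forces in N, time in s.
With the tool pointing down it reaches from about 0.4 to 0.85 m from the base axis. Payload 4.5 kg.
Tool frame: the origin (TCP) lies midway between the tips of the shut fingers; the grasp point (between the pads) lies 19 mm behind it; z points along the fingers, y is the direction in which the jaws open and shut (so a half turn about z gives the same grasp; the last joint's range is limited). The gripper opens to 88 mm and grips with 3 to 60 N. Pads are 18 mm wide; open, the fingers measure 123 mm over their backs; the gripper's body (75 mm by 187 mm) begins 45 mm behind the grasp point.
Start: joints at [-1.118, 0.689, -0.195, 1.565, 0.157, 0.902, -0.215], TCP at [0.254, 0.571, 0.239] pointing down, gripper open.
Joint ranges: [-3.01, 3.01], [-0.46, 2.08], [-1.47, 1.51], [0.13, 2.56], [-1, 4.14], [0.04, 2.09], [-2.66, 2.66]. Speed limits (rad/s): [2.57, 2.57, 3.14, 3.14, 3.14, 3.14, 3.14].

### API

Orientations are given as a unit quaternion [x, y, z, w].
In Python, from plant import r gives the robot as it stands. The module is installed in compiled form; this text tells all that it offers.
- The arm moves only by the shell command python3 -m jog 'ROWS' [FORCE]. ROWS is JSON, a list of rows, each an object with "translation": the shift along the tool's x, y, z in units of 40 mm (1.0 is 40 mm), a list of three; "twist": the turn about the tool's z in units of 6 degrees (1.0 is 6 degrees); "claw": the opening in per cent of the stroke, from 0 (shut) to 100 (fully open). A call has 1 to 20 rows; each row shifts and turns the commanded pose from where the row before left it, along the tool's axes as they then stand; what a row does not reach is not made up. A row lasts 1/12 s, in which the tool goes at most 41.7 mm and 7.16 degrees, less where a joint would pass 70% of its speed; a pose out of reach is approached as far as the arm can. A call is refused whole if a number of a shift passes 1 or a number of a turn 1, either way. A call with a gripper value outside its range is refused whole. The fingers move at their own pace and stop on an object; FORCE is the grip in N (left out, the last holds). Time passes only in rows, so rows that do not move let the fingers close. It gives the time, the measured TCP pose, the force and the opening at its end, in the units of the state.
- r.get_state(): the state, without advancing time (a new reading comes with each control period).
- r.snapshot(name): name is "scene" or "top" or "wrist"; returns a dict with "img" (400x640x3 uint8, red, green, blue), "fx", "fy", "cx", "cy" (pixels), "origin" and "rotation" of the camera in the world; the wrist camera has in their place "T_tool_cam" (4x4, takes a point from camera to tool coordinates, whose origin is the TCP and whose axes are the flange's). Camera axes: x right, y up, looking along -z (the intrinsics and any distortion apply to the point x, -y, -z); pixel columns grow to the right and rows downward; lengths in m; the calibration is good to about 2 mm. A picture is of the moment at which its call begins: read the wrist's pose just before it. There is no depth.
- r.finish_job(): hands the job in, once; it reports no verdict.
Trained networks look in the newest picture that a camera, given by its name, has taken for a name from the list of things; names that differ only in an ending like _2 or _b are one class to them, and where a whole thing is asked for, a point or a joint stands for the part that bears it (a point fixed in the world has none). Each returns a list of dicts, best first, with "confidence" (0 to 1); they miss things now and then, are a little off and sometimes report something else, mostly with a low value. They report only what shows in the picture. A call takes as long as a camera call. They do not tell look-alikes from the thing itself.
- r.spot_in(label, camera): "rect" ([left, top, right, bottom] in pixels, round what is visible of it).
- r.spot_point(label, camera): "location" ([row, column] in pixels: a listed point, or the origin of a listed thing).
The state is a dict: "clock": time; "q": joint angles; "qd": joint speeds; "joint_torque": joint torques, N m; "tool_pos": TCP position; "eef_rot": TCP orientation; "contact_force": force on the tool from outside, world axes, zero at the start; "moment": the same for the moment, N m; "opening": opening from 0.0 (shut) to 1.0 (fully open).
Only numpy, scipy, OpenCV 4.12 (cv2) and the standard library are available. Lean on these libraries where they do the work, as an engineer would, in place of code of your own. Each camera call takes 0.05 s, during which the arm holds its last target. There are 200 camera calls.

## Working session

There is one attempt and no reset: what is moved stays moved. The work goes in short steps, Python scripts to look and compute and a shell command to move; the robot and the scene stay as the last step left them, time stands still between calls to the robot, and variables do not carry over. Pictures are saved under pics/ and viewed, about 8 in all and at most 12, crops included, and the job is handed in when it is done.

```bash
mkdir -p pics; cat > h.py <<'E'
import numpy as np, cv2
from scipy.spatial.transform import Rotation as R
from plant import r
def snap(n,f=None,crop=None,scale=1):
    s=r.snapshot(n)
    if f:
        im=cv2.cvtColor(np.asarray(s["img"]),cv2.COLOR_RGB2BGR)
        if crop: im=im[crop[1]:crop[3],crop[0]:crop[2]]
        cv2.imwrite("pics/"+f,cv2.resize(im,None,fx=scale,fy=scale,interpolation=cv2.INTER_CUBIC))
    return s
def campose(s,st=None):
    if "origin" in s: return np.array(s["origin"]),np.array(s["rotation"]).reshape(3,3)
    T=np.array(s["T_tool_cam"]); Rt=R.from_quat(st["eef_rot"]).as_matrix()
    return np.array(st["tool_pos"])+Rt@T[:3,3],Rt@T[:3,:3]
def pix2w(s,u,v,z,st=None):
    o,Rc=campose(s,st)
    d=Rc@np.array([(u-s["cx"])/s["fx"],-(v-s["cy"])/s["fy"],-1])
    return o+d*(z-o[2])/d[2]
def w2pix(s,p,st=None):
    o,Rc=campose(s,st); c=Rc.T@(np.array(p)-o)
    return s["cx"]+s["fx"]*c[0]/-c[2], s["cy"]-s["fy"]*c[1]/-c[2]
E
python3 - <<'E'
from h import *
np.set_printoptions(precision=4,suppress=True)
st=r.get_state(); print(st)
for n in("scene","top"):
    s=snap(n,n+"0.png"); print(n,{k:v for k,v in s.items() if k!="img"})
    for l,z in [("paddle",0),("paddle_nose",.005),("pile1_nose",.023),("holder",0),("holder_stop",.033),("presser_foot",.028),("riser",0),("cup",.054),("mug",0),("jar",0),("vase",0),("bell",0),("salt",0),("pepper",0)]:
        for d in r.spot_point(l,n)[:3]:
            v,u=d["location"]; print(l,round(d["confidence"],2),int(u),int(v),pix2w(s,u,v,z))
E
```

```text
{'clock': 0.0, 'q': array([-1.1182,  0.69  , -0.1945,  1.5663,  0.1573,  0.9025, -0.2151]), 'qd': array([-0.0021, -0.0003, -0.0008, -0.0003, -0.0009,  0.0007,  0.0009]), 'joint_torque': array([  0.0007, -52.7556,  -1.2669, -15.3424,  -0.0527,   0.0066,
         0.0002]), 'tool_pos': array([0.254 , 0.5704, 0.2379]), 'eef_rot': array([ 0.2078,  0.9782, -0.0009, -0.0001]), 'contact_force': array([-0.1057, -0.3071, -0.4684]), 'moment': array([-0.0225,  0.0581, -0.0104]), 'opening': 0.9991633788455718}
scene {'fx': 444.0590452710028, 'fy': 444.0590452710028, 'cx': 313.1192309602849, 'cy': 195.83356771094228, 'origin': array([ 1.4681, -0.459 ,  0.8447]), 'rotation': array([0.3941, 0.2429, 0.4832, 0.7431])}Traceback (most recent call last):
  File "<stdin>", line 8, in <module>
  File "h.py", line 16, in pix2w
    o,Rc=campose(s,st)
         ~~~~~~~^^^^^^
  File "h.py", line 12, in campose
    if "origin" in s: return np.array(s["origin"]),np.array(s["rotation"]).reshape(3,3)
                                                   ~~~~~~~~~~~~~~~~~~~~~~~~~~~~~~~^^^^^
ValueError: cannot reshape array of size 4 into shape (3,3)
```

```bash
sed -i 's/np.array(s\["rotation"\]).reshape(3,3)/R.from_quat(s["rotation"]).as_matrix()/' h.py
python3 - <<'E'
from h import *
np.set_printoptions(precision=3,suppress=True)
for n in("scene","top"):
    s=snap(n,n+"0.png"); print(n,s["origin"],s["rotation"],s.keys())
    for l,z in [("paddle",0),("paddle_nose",.005),("pile1_nose",.023),("holder",0),("holder_stop",.033),("presser_foot",.028),("riser",0),("cup",.054),("mug",0),("jar",0),("vase",0),("bell",0),("salt",0),("pepper",0)]:
        for d in r.spot_point(l,n)[:3]:
            v,u=d["location"]; print(l,round(d["confidence"],2),int(u),int(v),pix2w(s,u,v,z))
E
```

```text
scene [ 1.468 -0.459  0.845] [0.394 0.243 0.483 0.743] dict_keys(['img', 'fx', 'fy', 'cx', 'cy', 'origin', 'rotation'])
paddle 0.8 391 212 [0.551 0.252 0.   ]
paddle_nose 0.7 368 211 [0.525 0.184 0.005]
paddle_nose 0.25 225 239 [ 0.48  -0.268  0.005]
pile1_nose 0.96 224 241 [ 0.506 -0.275  0.023]
holder 0.9 147 302 [ 0.629 -0.504  0.   ]
holder 0.57 187 184 [ 0.141 -0.308  0.   ]
holder 0.55 242 246 [ 0.522 -0.23  -0.   ]
holder_stop 0.87 177 178 [ 0.143 -0.336  0.033]
holder_stop 0.86 123 294 [ 0.613 -0.551  0.033]
holder_stop 0.59 220 240 [ 0.512 -0.288  0.033]
presser_foot 0.7 237 239 [ 0.521 -0.242  0.028]
presser_foot 0.6 139 294 [ 0.624 -0.516  0.028]
presser_foot 0.56 189 183 [ 0.184 -0.307  0.028]
riser 0.87 426 222 [0.637 0.324 0.   ]
cup 0.85 434 202 [0.619 0.358 0.054]
mug 0.86 438 177 [0.441 0.521 0.   ]
jar 0.6 357 272 [0.743 0.02  0.   ]
jar 0.36 240 241 [ 0.498 -0.23   0.   ]
jar 0.27 433 202 [0.561 0.406 0.   ]
vase 0.64 272 295 [ 0.731 -0.217  0.   ]
bell 0.69 315 290 [ 0.758 -0.11   0.   ]
salt 0.86 177 221 [ 0.335 -0.376 -0.   ]
pepper 0.56 209 218 [ 0.358 -0.284  
[... 515 characters left out ...]
.309  0.   ]
holder_stop 0.79 412 182 [ 0.498 -0.272  0.033]
holder_stop 0.78 435 288 [ 0.153 -0.343  0.033]
holder_stop 0.7 494 147 [ 0.624 -0.548  0.033]
presser_foot 0.95 422 286 [ 0.159 -0.305  0.028]
presser_foot 0.81 406 177 [ 0.516 -0.256  0.028]
presser_foot 0.56 484 147 [ 0.623 -0.517  0.028]
riser 0.74 236 143 [0.628 0.323 0.   ]
riser 0.27 391 178 [ 0.517 -0.21   0.   ]
cup 0.73 226 138 [0.631 0.349 0.054]
mug 0.91 176 197 [0.436 0.517 0.   ]
jar 0.69 322 111 [0.749 0.029 0.   ]
vase 0.56 396 112 [ 0.751 -0.228  0.   ]
bell 0.56 362 112 [ 0.749 -0.107  0.   ]
salt 0.71 440 224 [ 0.362 -0.371  0.   ]
pepper 0.43 411 226 [ 0.355 -0.276  0.   ]
pepper 0.31 223 139 [0.642 0.369 0.   ]
```

View pics/top0.png

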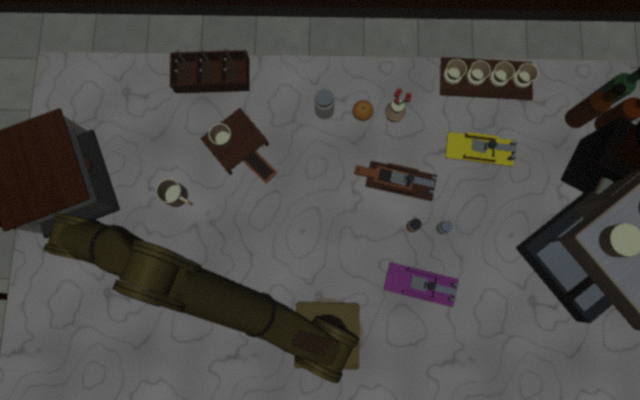

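View pics/scene0.png

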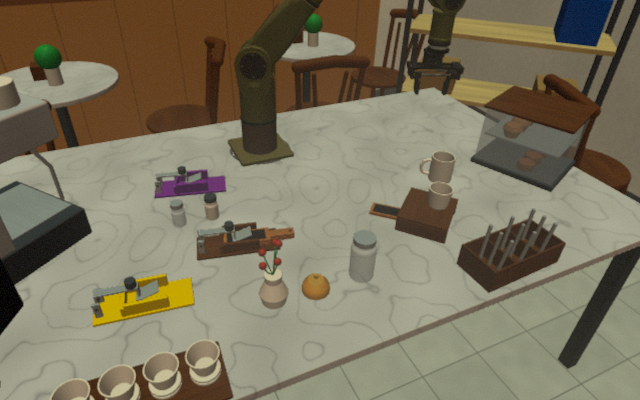

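Candidates for the paddle, top-view pixels: the loose blade sticking out of the riser at (262,165), and the pile handle in the brown holder at (360,171). Candidates for the holder: brown (400,180), purple (422,284) and yellow (480,150). I choose the loose blade at the riser and the brown (dark wood) holder, and will check both close up with the wrist camera.

```bash
python3 -m jog '[{"translation":[-0.84,-0.42,0],"twist":0,"claw":100},{"translation":[-0.84,-0.42,0],"twist":0,"claw":100},{"translation":[-0.84,-0.42,0],"twist":0,"claw":100},{"translation":[-0.84,-0.42,0],"twist":0,"claw":100},{"translation":[-0.84,-0.42,0],"twist":0,"claw":100},{"translation":[-0.84,-0.42,0],"twist":0,"claw":100},{"translation":[-0.84,-0.42,0],"twist":0,"claw":100},{"translation":[-0.84,-0.42,0],"twist":0,"claw":100},{"translation":[-0.84,-0.42,0],"twist":0,"claw":100},{"translation":[-0.84,-0.42,0],"twist":0,"claw":100},{"translation":[-0.84,-0.42,0],"twist":0,"claw":100},{"translation":[-0.84,-0.42,0],"twist":0,"claw":100}]'
python3 -m jog '[{"translation":[0,0,0],"twist":1,"claw":100},{"translation":[0,0,0],"twist":1,"claw":100},{"translation":[0,0,0],"twist":1,"claw":100},{"translation":[0,0,0],"twist":1,"claw":100},{"translation":[0,0,0],"twist":1,"claw":100},{"translation":[0,0,0],"twist":1,"claw":100},{"translation":[0,0,0],"twist":1,"claw":100},{"translation":[0,0,0],"twist":1,"claw":100},{"translation":[0,0,0],"twist":1,"claw":100},{"translation":[0,0,0],"twist":1,"claw":100},{"translation":[0,0,0],"twist":1,"claw":100},{"translation":[0,0,0],"twist":1,"claw":100},{"translation":[0,0,0],"twist":1,"claw":100},{"translation":[0,0,0],"twist":1,"claw":100},{"translation":[0,0,0],"twist":1,"claw":100},{"translation":[0,0,0],"twist":1,"claw":100},{"translation":[0,0,0],"twist":1,"claw":100},{"translation":[0,0,0],"twist":0.6,"claw":100},{"translation":[0,0,0],"twist":0,"claw":100}]'
cat >> h.py <<'E'
def tool(st):
    M=R.from_quat(st["eef_rot"]).as_matrix(); return M,np.degrees(np.arctan2(M[1,1],M[0,1]))
E
python3 - <<'E'
from h import *
np.set_printoptions(precision=4,suppress=True)
st=r.get_state(); print(st["tool_pos"],tool(st)[1],st["q"])
s=snap("wrist","w1.png"); print(s["fx"],s["T_tool_cam"],w2pix(s,st["tool_pos"]*[1,1,0],st))
for l,z in (("paddle_nose",.005),("paddle",0),("riser",0),("cup",.054)):
    for d in r.spot_point(l,"wrist")[:2]:
        v,u=d["location"]; print(l,round(d["confidence"],2),u,v,pix2w(s,u,v,z,st))
E
```

```text
clock: 2.6
tool_pos: [0.5416, 0.2213, 0.2389]
eef_rot: [0.208, 0.978, 0.0, 0.0]
contact_force: [1.0, 0.9, -0.5]
opening: 0.997
clock: 4.18
tool_pos: [0.5405, 0.2232, 0.2387]
eef_rot: [0.905, 0.425, 0.0, 0.0]
contact_force: [-0.9, -0.7, -0.7]
opening: 0.999
[0.5405 0.2232 0.2387] -39.65494645524879 [-0.6451  0.6516  0.3026  1.7071 -0.2493  0.8209 -0.9221]
279.293013120907 [[-0.0009  0.9538  0.3005  0.0792]
 [ 1.      0.0007  0.0008 -0.0001]
 [ 0.0005  0.3005 -0.9538 -0.1453]
 [ 0.      0.      0.      1.    ]] (np.float64(320.049557093562), np.float64(170.59088773260692))
paddle_nose 0.56 313.5 196.5 [0.5101 0.2012 0.005 ]
paddle 0.95 317.0 152.3 [0.5535 0.2454 0.    ]
paddle 0.18 313.7 196.9 [0.5089 0.1994 0.    ]
riser 0.85 323.1 66.5 [0.6281 0.3227 0.    ]
cup 0.94 303.2 25.3 [0.6317 0.3605 0.054 ]
cup 0.56 564.2 247.2 [ 0.7284 -0.0509  0.054 ]
```

View pics/w1.png

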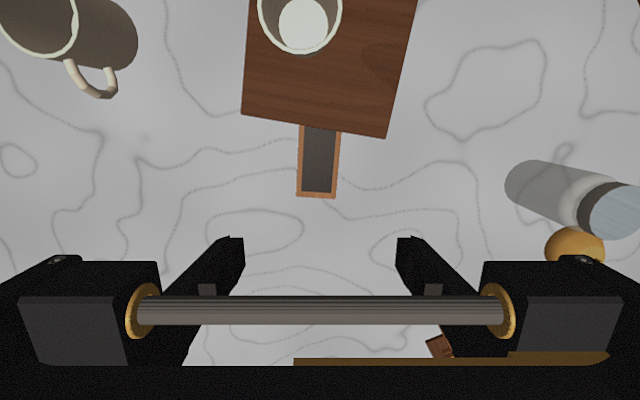

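The wrist view shows the slate blade from (299,125) to (317,197), coming out from under the dark riser with the cup on it. That is the loose paddle. I'll measure its outline.

```bash
cat >> h.py <<'E'
def blade(s,st,box,z,thr=(1.25,)):
    "min-area rectangle of wood/slate against the grey counter inside box; world corners at height z"
    x0,y0,x1,y1=box; im=np.asarray(s["img"])[y0:y1,x0:x1].astype(float)
    g=im.sum(2)/3; m=((im[...,0]/(im[...,2]+1)>thr[0])|(g<95)).astype(np.uint8)
    m=cv2.morphologyEx(m,cv2.MORPH_CLOSE,np.ones((5,5)))
    c=max(cv2.findContours(m,0,1)[0],key=cv2.contourArea)
    return c[:,0,:]+[x0,y0]
def worldc(s,c,z,st): return np.array([pix2w(s,u,v,z,st)[:2] for u,v in c])
E
python3 - <<'E'
from h import *
np.set_printoptions(precision=4,suppress=True)
st=r.get_state(); s=snap("wrist")
c=blade(s,st,(280,142,360,225),.01)
w=worldc(s,c,.01,st); (cx,a,b)=cv2.minAreaRect((w*1000).astype(np.float32)); print(cx,a,b,len(c))
bp=cv2.boxPoints((cx,a,b)); print(bp)
M,_=tool(st); print("in tool axes (mm)",((bp/1000-st["tool_pos"][:2])@M[:2,:2])*1000)
im=np.asarray(s["img"]); print(im[160,[285,295,298,301,305,320,335,338,345]])
E
```

```text
(539.3877563476562, 228.12832641601562) (78.2596435546875, 55.28107833862305) 46.378013610839844 188
[[492.383  218.8711]
 [532.4014 180.7328]
 [586.3925 237.3855]
 [546.3741 275.5238]]
in tool axes (mm) [[-33.7802 -34.5869]
 [-37.7279  20.553 ]
 [ 40.3319  26.1416]
 [ 44.2796 -28.9983]]
[[176 176 177]
 [175 177 177]
 [152 109  77]
 [155 107  72]
 [ 74  67  64]
 [ 74  69  64]
 [155 111  78]
 [149 105  72]
 [173 173 175]]
```

```bash
python3 -m jog '[{"translation":[-0.16,-0.1,0],"twist":0.66,"claw":100},{"translation":[0,0,0.7],"twist":0,"claw":100},{"translation":[0,0,0.8],"twist":0,"claw":100},{"translation":[0,0,0.8],"twist":0,"claw":100},{"translation":[0,0,0.8],"twist":0,"claw":100},{"translation":[0,0,0.8],"twist":0,"claw":100},{"translation":[0,0,0.7],"twist":0,"claw":100},{"translation":[0,0,0.5],"twist":0,"claw":100},{"translation":[0,0,0.4],"twist":0,"claw":100},{"translation":[0,0,0.3],"twist":0,"claw":100},{"translation":[0,0,0],"twist":0,"claw":100},{"translation":[0,0,0],"twist":0,"claw":100}]'
python3 - <<'E'
from h import *
st=r.get_state();print(st["tool_pos"],tool(st)[1],st["contact_force"])
E
```

```text
clock: 5.48
tool_pos: [0.5334, 0.2204, 0.0066]
eef_rot: [0.919, 0.394, -0.0, -0.0]
contact_force: [0.5, 0.0, -0.5]
opening: 1.0
[0.53342342 0.22042754 0.00664287] -43.5505028117246 [ 0.54015126  0.0431667  -0.50439252]
```

```bash
python3 -m jog '[{"translation":[0,0,0.09],"twist":0,"claw":100},{"translation":[0,0,0],"twist":0,"claw":55},{"translation":[0,0,0],"twist":0,"claw":55},{"translation":[0,0,0],"twist":0,"claw":55},{"translation":[0,0,0],"twist":0,"claw":55},{"translation":[0,0,0],"twist":0,"claw":55},{"translation":[0,0,0],"twist":0,"claw":55}]' 20
python3 -m jog '[{"translation":[-0.1,0,0],"twist":0,"claw":55},{"translation":[-0.2,0,0],"twist":0,"claw":55},{"translation":[-0.25,0,0],"twist":0,"claw":55},{"translation":[-0.25,0,0],"twist":0,"claw":55},{"translation":[-0.25,0,0],"twist":0,"claw":55},{"translation":[-0.25,0,0],"twist":0,"claw":55},{"translation":[-0.25,0,0],"twist":0,"claw":55},{"translation":[-0.25,0,0],"twist":0,"claw":55},{"translation":[-0.25,0,0],"twist":0,"claw":55},{"translation":[-0.25,0,0],"twist":0,"claw":55},{"translation":[-0.25,0,0],"twist":0,"claw":55},{"translation":[-0.25,0,0],"twist":0,"claw":55},{"translation":[-0.25,0,0],"twist":0,"claw":55},{"translation":[-0.25,0,0],"twist":0,"claw":55},{"translation":[-0.25,0,0],"twist":0,"claw":55},{"translation":[-0.2,0,0],"twist":0,"claw":55},{"translation":[-0.1,0,0],"twist":0,"claw":55},{"translation":[0,0,0],"twist":0,"claw":55}]'
```

```text
clock: 6.07
tool_pos: [0.5335, 0.2206, 0.0034]
eef_rot: [0.919, 0.394, 0.0, -0.0]
contact_force: [-0.1, 0.3, 3.0]
opening: 0.631
clock: 7.57
tool_pos: [0.4391, 0.1153, 0.0093]
eef_rot: [0.918, 0.396, -0.009, -0.001]
contact_force: [0.8, 0.8, -0.8]
opening: 0.634
```

```bash
python3 -m jog '[{"translation":[0,0,0.12],"twist":0,"claw":55},{"translation":[0,0,0],"twist":0,"claw":55},{"translation":[0,0,0],"twist":0,"claw":100},{"translation":[0,0,0],"twist":0,"claw":100},{"translation":[0,0,0],"twist":0,"claw":100},{"translation":[0,0,-0.5],"twist":0,"claw":100},{"translation":[0,0,-0.8],"twist":0,"claw":100},{"translation":[0,0,-0.9],"twist":0,"claw":100},{"translation":[0.2,0,-0.9],"twist":0,"claw":100},{"translation":[0.5,0,-0.8],"twist":0,"claw":100},{"translation":[0.9,0,-0.1],"twist":0,"claw":100},{"translation":[0.9,0,0],"twist":0,"claw":100},{"translation":[0.3,0,0],"twist":0,"claw":100},{"translation":[0,0,0],"twist":0,"claw":100},{"translation":[0,0,0],"twist":0,"claw":100}]'
python3 - <<'E'
from h import *
np.set_printoptions(precision=4,suppress=True)
st=r.get_state(); print(st["tool_pos"],tool(st)[1],st["q"])
s=snap("wrist","w2.png")
for l,z in (("paddle_nose",.005),("paddle_grip",.005),("paddle",0)):
    for d in r.spot_point(l,"wrist")[:2]:
        v,u=d["location"]; print(l,round(d["confidence"],2),u,v,pix2w(s,u,v,z,st))
print(w2pix(s,[.41,.09,.01],st))
E
```

```text
clock: 8.82
tool_pos: [0.5198, 0.1997, 0.1631]
eef_rot: [0.917, 0.399, -0.009, -0.001]
contact_force: [0.3, 0.1, 0.3]
opening: 1.002
[0.5198 0.1997 0.1631] -42.989167330867744 [-0.8121  0.8145  0.6592  1.8534 -0.7149  0.7489 -0.4979]
paddle_nose 0.71 320.4 289.3 [0.423  0.0979 0.005 ]
paddle_grip 0.69 320.5 161.1 [0.5357 0.2186 0.005 ]
paddle_grip 0.17 587.5 156.6 [0.7491 0.0267 0.005 ]
paddle 0.84 320.2 244.4 [0.4646 0.1429 0.    ]
(np.float64(317.13488854514026), np.float64(301.38407107277465))
```

View pics/w2.png

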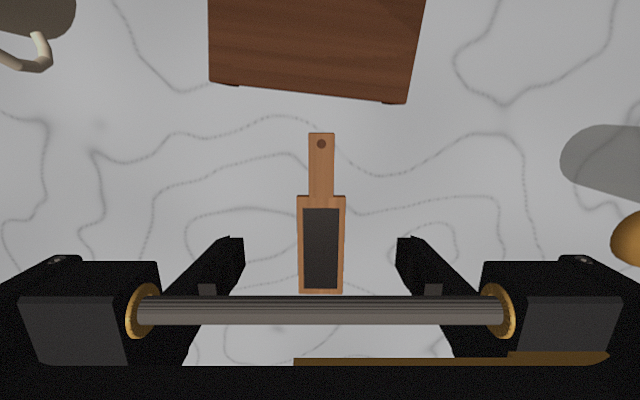

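The paddle now lies free and slate up: handle (309–333, 133–196), nose at (320,293), well clear of the riser edge. I'll measure the handle.

```bash
python3 - <<'E'
from h import *
np.set_printoptions(precision=1,suppress=True)
st=r.get_state(); s=snap("wrist"); M,_=tool(st)
c=blade(s,st,(280,122,370,300),.01)
w=worldc(s,c,.01,st)*1000
for nm,lo,hi in (("handle",0,192),("blade",200,292),("all",0,400)):
    k=(c[:,1]>=lo)&(c[:,1]<=hi); (cx,a,b)=cv2.minAreaRect(w[k].astype(np.float32))
    print(nm,np.array(cx),a,b); print("tool mm",((np.array(cx)/1000-st["tool_pos"][:2])@M[:2,:2])*1000, cv2.boxPoints((cx,a,b)).tolist() if nm=="all" else "")
E
```

```text
handle [534.3 216.8] (66.40181732177734, 27.448989868164062) 46.457515716552734
tool mm [23.8 -1.9] 
blade [463.2 141.1] (122.97097778320312, 55.27471160888672) 46.72399139404297
tool mm [-80.  -2.] 
all [489.2 161.5] (208.89035034179688, 113.43751525878906) 47.24715805053711
tool mm [-47.3   3. ] [[376.63348388671875, 123.35095977783203], [459.9294128417969, 46.345367431640625], [601.73193359375, 199.73123168945312], [518.43603515625, 276.73681640625]]
```

```bash
python3 -m jog '[{"translation":[0.39,-0.02,0.3],"twist":0.07,"claw":100},{"translation":[0,0,0.7],"twist":0,"claw":100},{"translation":[0,0,0.8],"twist":0,"claw":100},{"translation":[0,0,0.8],"twist":0,"claw":100},{"translation":[0,0,0.6],"twist":0,"claw":100},{"translation":[0,0,0.4],"twist":0,"claw":100},{"translation":[0,0,0.2],"twist":0,"claw":100},{"translation":[0,0,0],"twist":0,"claw":100},{"translation":[0,0,0],"twist":0,"claw":100}]'
python3 - <<'E'
from h import *
st=r.get_state();M,y=tool(st);print(st["tool_pos"],y,st["contact_force"],M[:,2],(np.array([.5273,.2096])-st["tool_pos"][:2])@M[:2,:2])
E
```

```text
clock: 9.82
tool_pos: [0.5281, 0.2103, 0.0118]
eef_rot: [0.919, 0.395, -0.009, -0.001]
contact_force: [-0.1, -0.7, 0.9]
opening: 0.996
[0.52805637 0.21026357 0.01181985] -43.51774953148556 [-0.06896238 -0.69806399  0.90861906] [-0.01721869 -0.00467512 -0.99984082] [-1.00188828e-03 -9.15660665e-05]
```

```bash
python3 -m jog '[{"translation":[0,0,-0.6],"twist":0,"claw":100},{"translation":[0,0,-0.9],"twist":0,"claw":100},{"translation":[0,0,-0.9],"twist":0,"claw":100},{"translation":[0,0,-0.9],"twist":0,"claw":100},{"translation":[0,0,-0.9],"twist":0,"claw":100},{"translation":[0,0,-0.9],"twist":0,"claw":100},{"translation":[0,0,-0.8],"twist":0,"claw":100}]'
python3 -m jog '[{"translation":[-0.72,0.63,0],"twist":0,"claw":100},{"translation":[-0.72,0.63,0],"twist":0,"claw":100},{"translation":[-0.72,0.63,0],"twist":0,"claw":100},{"translation":[-0.72,0.63,0],"twist":0,"claw":100},{"translation":[-0.72,0.63,0],"twist":0,"claw":100},{"translation":[-0.72,0.63,0],"twist":0,"claw":100},{"translation":[-0.72,0.63,0],"twist":0,"claw":100},{"translation":[-0.72,0.63,0],"twist":0,"claw":100},{"translation":[-0.72,0.63,0],"twist":0,"claw":100},{"translation":[-0.72,0.63,0],"twist":0,"claw":100},{"translation":[-0.72,0.63,0],"twist":0,"claw":100},{"translation":[-0.72,0.63,0],"twist":-0.25,"claw":100},{"translation":[0,0,0],"twist":-1,"claw":100},{"translation":[0,0,0],"twist":-1,"claw":100},{"translation":[0,0,0],"twist":-1,"claw":100},{"translation":[0,0,0],"twist":-1,"claw":100},{"translation":[0,0,0],"twist":-1,"claw":100},{"translation":[0,0,0],"twist":0,"claw":100},{"translation":[0,0,0],"twist":0,"claw":100}]'
python3 - <<'E'
from h import *
np.set_printoptions(precision=4,suppress=True)
st=r.get_state(); print(st["tool_pos"],tool(st)[1],tool(st)[0][:,2],st["q"])
s=snap("wrist","w3.png",(80,0,560,360),1.6)
for l,z in (("holder",0),("holder_stop",.033),("pile1_nose",.023),("presser_foot",.028),("pile1",.018)):
    for d in r.spot_point(l,"wrist")[:2]:
        v,u=d["location"]; print(l,round(d["confidence"],2),u,v,pix2w(s,u,v,z,st))
import pickle; pickle.dump((s,st),open("hold.pkl","wb"))
E
```

```text
clock: 10.4
tool_pos: [0.5323, 0.2114, 0.2514]
eef_rot: [0.919, 0.395, -0.007, -0.001]
contact_force: [0.3, -0.4, -0.8]
opening: 1.006
clock: 11.98
tool_pos: [0.5136, -0.2474, 0.2511]
eef_rot: [0.778, 0.628, -0.008, -0.003]
contact_force: [1.0, 1.0, -0.3]
opening: 0.999
[ 0.5136 -0.2474  0.2511] -12.172118634042427 [-0.0156 -0.005  -0.9999] [ 0.0693  0.6554  0.5118  1.7311 -0.3854  0.8697  0.5354]
holder 0.95 320.4 163.2 [ 0.5125 -0.2408  0.    ]
holder 0.59 419.4 303.4 [ 0.6252 -0.5085  0.    ]
holder_stop 0.81 320.2 195.5 [ 0.5046 -0.2781  0.033 ]
holder_stop 0.64 425.9 340.4 [ 0.6203 -0.554   0.033 ]
pile1_nose 0.56 318.5 194.9 [ 0.5016 -0.2798  0.023 ]
presser_foot 0.75 424.5 317.0 [ 0.6239 -0.512   0.028 ]
presser_foot 0.72 314.8 173.5 [ 0.5036 -0.2479  0.028 ]
pile1 0.71 318.3 143.9 [ 0.5162 -0.2115  0.018 ]
```

View pics/w3.png

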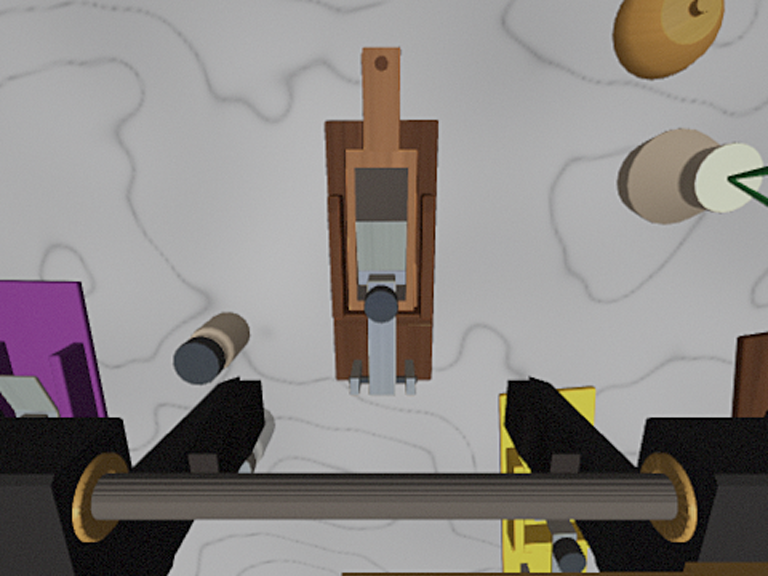

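The crop shows the brown holder (base corners (326,121), (438,121), (337,379), (432,379)) with the two-paddle pile, its handle up at (381,47), and the arm and weight at (381,302). Purple and yellow are beside it.

```bash
python3 - <<'E'
from h import *
import pickle
np.set_printoptions(precision=4,suppress=True)
s,st=pickle.load(open("hold.pkl","rb"))
P=lambda a,z: pix2w(s,a[0]/1.6+80-.2,a[1]/1.6-.2,z,st)[:2]
f=[P((326,121),.008),P((438,121),.008)]; b=[P((337,379),.008),P((432,379),.008)]
F=(f[0]+f[1])/2;B=(b[0]+b[1])/2; d=B-F
print("base len",np.linalg.norm(d),"widths",np.linalg.norm(f[0]-f[1]),np.linalg.norm(b[0]-b[1]),"centre",(F+B)/2,"yaw",np.degrees(np.arctan2(d[1],d[0])))
h=[P((362,47),.028),P((400,47),.028)];bl=[P((346,150),.028),P((417,150),.028)]
H=(h[0]+h[1])/2;L=(bl[0]+bl[1])/2; e=L-H
print("handle end",H,np.linalg.norm(h[0]-h[1]),"blade rear",L,np.linalg.norm(bl[0]-bl[1]),"len",np.linalg.norm(e),np.degrees(np.arctan2(e[1],e[0])))
# automatic edges: wood handle + blade mask
im=np.asarray(s["img"]).astype(float)
sub=im[25:90,290:345]; m=((sub[...,0]/(sub[...,2]+1)>1.25)&(sub[...,0]>120)).astype(np.uint8)
ys=[];cs=[];ws=[]
for j in range(m.shape[0]):
    x=np.where(m[j])[0]
    if len(x)>8: 
        w=P(((x.min()+290+.2-80)*1.6,(j+25+.2)*1.6),.028);w2=P(((x.max()+1+290+.2-80)*1.6,(j+25+.2)*1.6),.028); ys.append(j+25);cs.append((w+w2)/2);ws.append(np.linalg.norm(w-w2))
cs=np.array(cs);ws=np.array(ws); k=(ws>24)&(ws<31); v=cv2.fitLine((cs[k]*1000).astype(np.float32),cv2.DIST_HUBER,0,.01,.01).ravel(); print("handle axis",v,np.degrees(np.arctan2(v[1],v[0])),k.sum(),ws[k].mean(),cs[0],cs[k][-1])
E
```

```text
base len 0.22616858502822398 widths 0.08936004428259849 0.0906007408594981 centre [ 0.5114 -0.2391] yaw -101.69969114569037
handle end [ 0.5441 -0.0823] 0.027468024226174774 blade rear [ 0.5296 -0.1505] 0.054733443532379265 len 0.06970808178542147 -102.04437982998886Traceback (most recent call last):
  File "<stdin>", line 20, in <module>
cv2.error: OpenCV(4.12.0) /io/opencv/modules/imgproc/src/linefit.cpp:50: error: (-215:Assertion failed) count > 0 in function 'fitLine2D_wods'
```

```bash
python3 -m jog '[{"translation":[0,0,0],"twist":0.9,"claw":100},{"translation":[0,0,0],"twist":0.9,"claw":100},{"translation":[0,0,0],"twist":0.9,"claw":100},{"translation":[0,0,0],"twist":0.9,"claw":100},{"translation":[0,0,0],"twist":0.9,"claw":100},{"translation":[0,0,0],"twist":0.72,"claw":100},{"translation":[0.72,-0.63,0],"twist":0,"claw":100},{"translation":[0.72,-0.63,0],"twist":0,"claw":100},{"translation":[0.72,-0.63,0],"twist":0,"claw":100},{"translation":[0.72,-0.63,0],"twist":0,"claw":100},{"translation":[0.72,-0.63,0],"twist":0,"claw":100},{"translation":[0.72,-0.63,0],"twist":0,"claw":100},{"translation":[0.72,-0.63,0],"twist":0,"claw":100},{"translation":[0.72,-0.63,0],"twist":0,"claw":100},{"translation":[0.72,-0.63,0],"twist":0,"claw":100},{"translation":[0.72,-0.63,0],"twist":0,"claw":100},{"translation":[0.72,-0.63,0],"twist":0,"claw":100},{"translation":[0.72,-0.63,0],"twist":0,"claw":100},{"translation":[0,0,0],"twist":0,"claw":100}]'
python3 -m jog '[{"translation":[0,0,0.5],"twist":0,"claw":100},{"translation":[0,0,0.8],"twist":0,"claw":100},{"translation":[0,0,0.9],"twist":0,"claw":100},{"translation":[0,0,0.9],"twist":0,"claw":100},{"translation":[0,0,0.9],"twist":0,"claw":100},{"translation":[0,0,0.8],"twist":0,"claw":100},{"translation":[0,0,0.6],"twist":0,"claw":100},{"translation":[0,0,0.4],"twist":0,"claw":100},{"translation":[0,0,0],"twist":0,"claw":100},{"translation":[0,0,0],"twist":0,"claw":100}]'
python3 - <<'E'
from h import *
st=r.get_state();M,y=tool(st);print(st["tool_pos"],y,st["contact_force"],M[:,2],(np.array([.5273,.2096])-st["tool_pos"][:2])@M[:2,:2])
E
```

```text
clock: 13.87
tool_pos: [0.5294, 0.2227, 0.2458]
eef_rot: [0.915, 0.403, -0.009, -0.004]
contact_force: [0.0, 1.3, 0.1]
opening: 0.999
clock: 14.7
tool_pos: [0.5263, 0.2104, 0.015]
eef_rot: [0.918, 0.396, -0.01, -0.001]
contact_force: [-0.7, -0.7, -0.1]
opening: 1.002
[0.526251   0.2104133  0.01498848] -43.31970532989569 [-0.65847945 -0.68355468 -0.05863972] [-0.01856586 -0.00519664 -0.99981413] [0.00012775 0.0013211 ]
```

```bash
python3 -m jog '[{"translation":[0,0.03,0.2],"twist":0,"claw":100},{"translation":[0,0,0.09],"twist":0,"claw":60},{"translation":[0,0,0],"twist":0,"claw":40},{"translation":[0,0,0],"twist":0,"claw":26},{"translation":[0,0,0],"twist":0,"claw":26},{"translation":[0,0,0],"twist":0,"claw":26},{"translation":[0,0,0],"twist":0,"claw":26},{"translation":[0,0,0],"twist":0,"claw":26},{"translation":[0,0,0],"twist":0,"claw":26},{"translation":[0,0,0],"twist":0,"claw":26}]' 30
python3 -m jog '[{"translation":[0,0,-0.1],"twist":0,"claw":26},{"translation":[0,0,-0.3],"twist":0,"claw":26},{"translation":[0,0,-0.5],"twist":0,"claw":26},{"translation":[0,0,-0.5],"twist":0,"claw":26},{"translation":[0,0,-0.5],"twist":0,"claw":26},{"translation":[0,0,-0.4],"twist":0,"claw":26},{"translation":[0,0,-0.2],"twist":0,"claw":26},{"translation":[0,0,0],"twist":0,"claw":26},{"translation":[0,0,0],"twist":0,"claw":26}]'
python3 - <<'E'
from h import *
st=r.get_state();M,y=tool(st);print(st["tool_pos"],y,st["contact_force"],M[:,2],st["moment"])
s=snap("wrist","w4.png"); s=snap("scene","s4.png",(200,100,500,300),2)
E
```

```text
clock: 15.53
tool_pos: [0.5271, 0.21, 0.0038]
eef_rot: [0.918, 0.397, -0.009, -0.001]
contact_force: [0.2, 0.1, 0.1]
opening: 0.343
clock: 16.28
tool_pos: [0.5287, 0.2107, 0.104]
eef_rot: [0.918, 0.397, -0.009, -0.001]
contact_force: [-0.6, 0.1, -1.2]
opening: 0.308
[0.52873295 0.21066743 0.1039756 ] -43.26988079485588 [-0.57332159  0.11235116 -1.19880301] [-0.01720794 -0.00416963 -0.99984324] [ 0.00993629  0.08698548 -0.03114614]
```

View pics/s4.png

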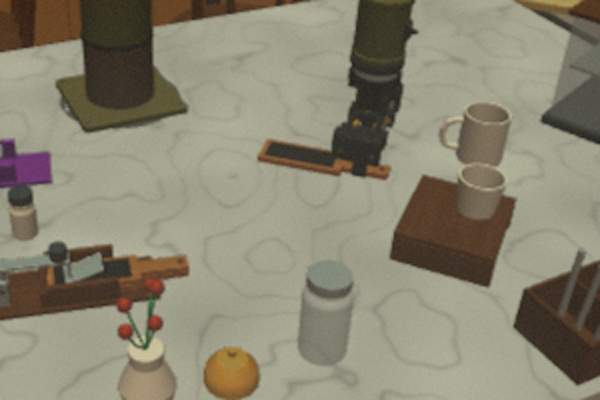

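The scene crop shows the paddle held level by its handle, slate up, nose at (262,155). Next I move to in front of the holder.

```bash
python3 -m jog '[{"translation":[-0.16,0.19,0],"twist":0,"claw":26},{"translation":[-0.32,0.38,0],"twist":0,"claw":26},{"translation":[-0.32,0.38,0],"twist":0,"claw":26},{"translation":[-0.32,0.38,0],"twist":0,"claw":26},{"translation":[-0.32,0.38,0],"twist":0,"claw":26},{"translation":[-0.32,0.38,0],"twist":0,"claw":26},{"translation":[-0.32,0.38,0],"twist":0,"claw":26},{"translation":[-0.32,0.38,0],"twist":0,"claw":26},{"translation":[-0.32,0.38,0],"twist":0,"claw":26},{"translation":[-0.32,0.38,0],"twist":0,"claw":26},{"translation":[-0.32,0.38,0],"twist":0,"claw":26},{"translation":[-0.32,0.38,0],"twist":0,"claw":26},{"translation":[-0.16,0.19,0],"twist":0,"claw":26}]' 40
python3 -m jog '[{"translation":[0,0,0],"twist":-0.4,"claw":26},{"translation":[0,0,0],"twist":-0.6,"claw":26},{"translation":[0,0,0],"twist":-0.7,"claw":26},{"translation":[0,0,0],"twist":-0.7,"claw":26},{"translation":[0,0,0],"twist":-0.7,"claw":26},{"translation":[0,0,0],"twist":-0.7,"claw":26},{"translation":[0,0,0],"twist":-0.7,"claw":26},{"translation":[0,0,0],"twist":-0.5,"claw":26},{"translation":[0,0,0],"twist":-0.24,"claw":26},{"translation":[0,0,0],"twist":0,"claw":26},{"translation":[0,0,0],"twist":0,"claw":26}]'
cat >> h.py <<'E'
C=np.array([.5114,-.2391]); hx=np.array([-.2045,-.9789]); hy=np.array([.9789,-.2045])
def rep():
    st=r.get_state();M,y=tool(st); d=st["tool_pos"][:2]-C
    print("grip in holder x,y %.4f %.4f z %.4f yawerr %.2f"%(d@hx,d@hy,st["tool_pos"][2],y+11.8),"F holder",np.round([st["contact_force"][:2]@hx,st["contact_force"][:2]@hy,st["contact_force"][2]],2),"open %.3f t %.1f"%(st["opening"],st["clock"]),"zax",np.round(M[:2,2],4))
    return st,M
E
python3 - <<'E'
from h import *
rep(); snap("scene","s5.png",(180,140,380,290),3); 
for n in ("scene","top"):
    s=snap(n)
    for l in ("paddle_nose","paddle_grip"):
        for d in r.spot_point(l,n)[:2]:
            v,u=d["location"]; w=pix2w(s,u,v,.105)[:2]-C; print(n,l,round(d["confidence"],2),u,v,w@hx,w@hy)
E
```

```text
clock: 17.47
tool_pos: [0.5558, -0.0307, 0.104]
eef_rot: [0.919, 0.395, -0.01, -0.0]
contact_force: [0.6, 0.1, -0.8]
opening: 0.307
clock: 18.38
tool_pos: [0.5561, -0.0265, 0.1041]
eef_rot: [0.777, 0.63, -0.008, -0.004]
contact_force: [-0.2, 0.2, -0.8]
opening: 0.311
grip in holder x,y -0.2173 0.0002 z 0.1041 yawerr -0.12 F holder [-0.13 -0.27 -0.76] open 0.311 t 18.4 zax [-0.0181 -0.0044]
scene paddle_nose 0.72 259.0 217.5 -0.0619219473355763 0.02044557925223496
scene paddle_grip 0.59 320.1 206.9 -0.2361075929299617 0.005304532557081138
top paddle_nose 0.8 385.0 169.7 -0.06532112218605264 -0.0024650764289268273
top paddle_grip 0.85 338.3 160.6 -0.21692679572902254 -0.006608962880313128
```

View pics/s5.png

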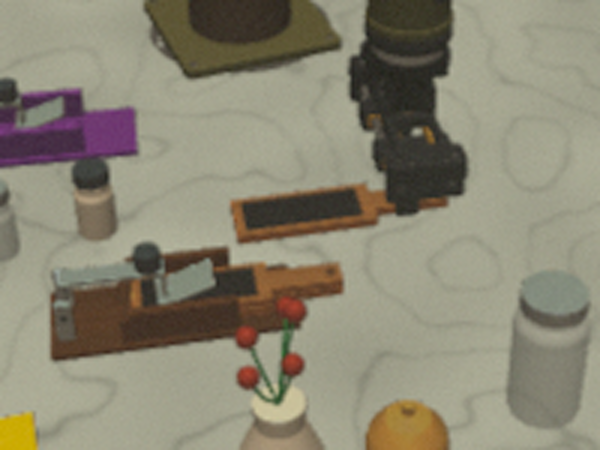

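The crop shows the paddle lined up with the holder, nose at about (237,222). It seems to droop a little at the nose, so I'll triangulate that.

```bash
python3 - <<'E'
from h import *
o={}
for n in ("scene","top"):
    s=snap(n)
    for l in ("paddle_nose","paddle_grip"):
        v,u=r.spot_point(l,n)[0]["location"]; c,Rc=campose(s); d=Rc@np.array([(u-s["cx"])/s["fx"],-(v-s["cy"])/s["fy"],-1]); o[n,l]=(c,d/np.linalg.norm(d))
for l in ("paddle_nose","paddle_grip"):
    A=sum(np.eye(3)-np.outer(d,d) for c,d in (o["scene",l],o["top",l])); b=sum((np.eye(3)-np.outer(d,d))@c for c,d in (o["scene",l],o["top",l]))
    p=np.linalg.solve(A,b); print(l,(p[:2]-C)@hx,(p[:2]-C)@hy,p[2])
E
python3 -m jog '[{"translation":[0,0.01,0.2],"twist":0,"claw":26},{"translation":[0,0.01,0.3],"twist":0,"claw":26},{"translation":[0,0.01,0.3],"twist":0,"claw":26},{"translation":[0,0,0.3],"twist":0,"claw":26},{"translation":[0,0,0.2],"twist":0,"claw":26},{"translation":[0,0,0],"twist":0,"claw":26},{"translation":[0,0,0],"twist":0,"claw":26}]'
python3 -c "
from h import *
rep()"
```

```text
clock: 19.57
tool_pos: [0.556, -0.027, 0.0515]
eef_rot: [0.776, 0.63, -0.009, -0.004]
contact_force: [0.3, 0.1, -0.8]
opening: 0.314
grip in holder x,y -0.2167 0.0003 z 0.0515 yawerr -0.06 F holder [-0.11  0.29 -0.81] open 0.314 t 19.6 zax [-0.0191 -0.0045]Traceback (most recent call last):
  File "<stdin>", line 6, in <module>
IndexError: list index out of range
```

```bash
python3 -m jog '[{"translation":[0,0,0.1],"twist":0,"claw":26},{"translation":[0,0,0],"twist":0,"claw":26},{"translation":[0,0,0],"twist":0,"claw":26}]'
python3 -m jog '[{"translation":[0,0,0.1],"twist":0,"claw":26},{"translation":[0,0,0],"twist":0,"claw":26},{"translation":[0,0,0],"twist":0,"claw":26}]'
python3 - <<'E'
from h import *
rep(); o={}
for n in ("scene","top"):
    s=snap(n,"s6.png" if n=="scene" else None,(180,180,380,290),4)
    for l in ("paddle_nose","paddle_grip"):
      for D in r.spot_point(l,n)[:2]:
        v,u=D["location"]; c,Rc=campose(s); d=Rc@np.array([(u-s["cx"])/s["fx"],-(v-s["cy"])/s["fy"],-1]); o.setdefault((n,l),(c,d/np.linalg.norm(d))); print(n,l,u,v,round(D["confidence"],2))
for l in ("paddle_nose","paddle_grip"):
  if ("scene",l) in o and ("top",l) in o:
    A=sum(np.eye(3)-np.outer(d,d) for c,d in (o["scene",l],o["top",l])); b=sum((np.eye(3)-np.outer(d,d))@c for c,d in (o["scene",l],o["top",l]))
    p=np.linalg.solve(A,b); print(l,(p[:2]-C)@hx,(p[:2]-C)@hy,p[2])
E
```

```text
clock: 19.82
tool_pos: [0.5567, -0.0269, 0.0485]
eef_rot: [0.776, 0.63, -0.008, -0.004]
contact_force: [0.2, 0.2, -0.5]
opening: 0.308
clock: 20.07
tool_pos: [0.5564, -0.0269, 0.0443]
eef_rot: [0.776, 0.63, -0.008, -0.004]
contact_force: [0.1, -0.7, -0.6]
opening: 0.304
grip in holder x,y -0.2169 0.0006 z 0.0443 yawerr -0.04 F holder [ 0.69  0.2  -0.62] open 0.304 t 20.1 zax [-0.0176 -0.0044]
scene paddle_nose 259.8 233.2 0.96
scene paddle_grip 316.4 222.7 0.86
top paddle_nose 385.7 173.5 0.6
top paddle_grip 338.4 161.4 0.97
paddle_nose -0.05941235676733384 0.002847604680788963 0.03583670470769504
paddle_grip -0.22219150081890296 0.005159249123933128 0.05004200862337984
```

View pics/s6.png

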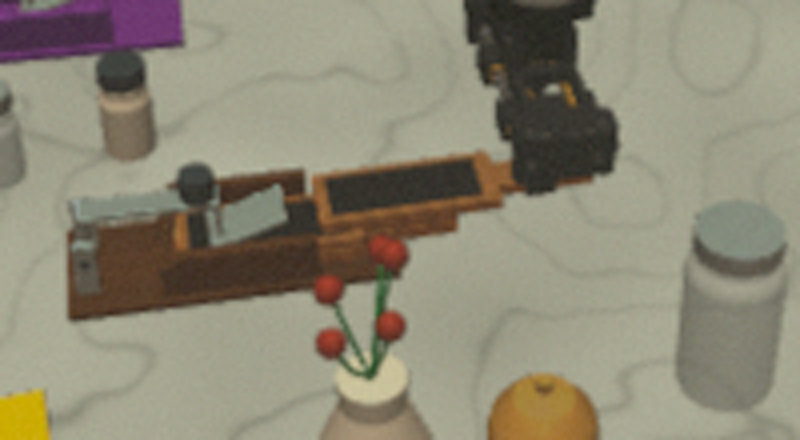

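The crop shows the nose entering just before the lead-in plate, (318,200), centred between the walls. I'll keep lowering with an eye on the force.

```bash
python3 -m jog '[{"translation":[0,0,0.1],"twist":0,"claw":26},{"translation":[0,0,0],"twist":0,"claw":26},{"translation":[0,0,0],"twist":0,"claw":26}]'
python3 -m jog '[{"translation":[0,0,0.1],"twist":0,"claw":26},{"translation":[0,0,0],"twist":0,"claw":26},{"translation":[0,0,0],"twist":0,"claw":26}]'
python3 -m jog '[{"translation":[0,0,0.08],"twist":0,"claw":26},{"translation":[0,0,0],"twist":0,"claw":26},{"translation":[0,0,0],"twist":0,"claw":26}]'
python3 -c "
from h import *
rep()"
```

```text
clock: 20.62
tool_pos: [0.5562, -0.0269, 0.04]
eef_rot: [0.776, 0.63, -0.008, -0.004]
contact_force: [-0.1, 0.6, -0.2]
opening: 0.309
clock: 20.87
tool_pos: [0.5561, -0.0269, 0.0361]
eef_rot: [0.776, 0.63, -0.008, -0.004]
contact_force: [0.5, 0.3, -0.6]
opening: 0.312
clock: 21.12
tool_pos: [0.5563, -0.027, 0.033]
eef_rot: [0.776, 0.63, -0.008, -0.004]
contact_force: [0.4, 0.3, 0.1]
opening: 0.313
grip in holder x,y -0.2168 0.0006 z 0.0330 yawerr -0.04 F holder [-0.38  0.34  0.13] open 0.313 t 21.1 zax [-0.0174 -0.0047]
```

```bash
python3 -m jog '[{"translation":[0,0,0.04],"twist":0,"claw":26},{"translation":[0,0,0],"twist":0,"claw":26},{"translation":[0,0,0],"twist":0,"claw":26}]'
cat >> h.py <<'E'
def tri(labels,f=None,crop=None,scale=1):
    o={}
    for n in ("scene","top"):
        s=snap(n,f if n=="scene" else None,crop,scale)
        for l in labels:
            for D in r.spot_point(l,n)[:1]:
                v,u=D["location"]; c,Rc=campose(s); d=Rc@np.array([(u-s["cx"])/s["fx"],-(v-s["cy"])/s["fy"],-1]); o[n,l]=(c,d/np.linalg.norm(d),D["confidence"])
    for l in labels:
        if ("scene",l) in o and ("top",l) in o:
            q=(o["scene",l],o["top",l]); A=sum(np.eye(3)-np.outer(d,d) for c,d,_ in q); b=sum((np.eye(3)-np.outer(d,d))@c for c,d,_ in q)
            p=np.linalg.solve(A,b); print(l,"holder x %.4f y %.4f z %.4f"%((p[:2]-C)@hx,(p[:2]-C)@hy,p[2]),[round(float(k[2]),2) for k in q])
        else: print(l,"missed")
E
python3 -c "
from h import *
rep(); tri(('paddle_nose','paddle_grip','paddle','pile1_nose','holder_stop'))"
```

```text
clock: 21.37
tool_pos: [0.5565, -0.0269, 0.0317]
eef_rot: [0.776, 0.63, -0.008, -0.004]
contact_force: [0.2, 0.7, 2.0]
opening: 0.308
grip in holder x,y -0.2169 0.0008 z 0.0317 yawerr -0.04 F holder [-0.71  0.01  2.  ] open 0.308 t 21.4 zax [-0.0169 -0.0045]
paddle_nose holder x -0.0658 y -0.0060 z 0.0217 [0.86, 0.75]
paddle_grip holder x -0.3962 y -0.0193 z 0.0462 [0.65, 0.69]
paddle holder x -0.1270 y 0.0043 z 0.0232 [0.89, 0.58]
pile1_nose missed
holder_stop holder x 0.1697 y 0.0803 z 0.3065 [0.94, 0.91]
```

```bash
python3 -c "
from h import *
s=snap('scene','s7.png',(190,190,340,280),5)"
```

```text
(no output)
```

View pics/s7.png

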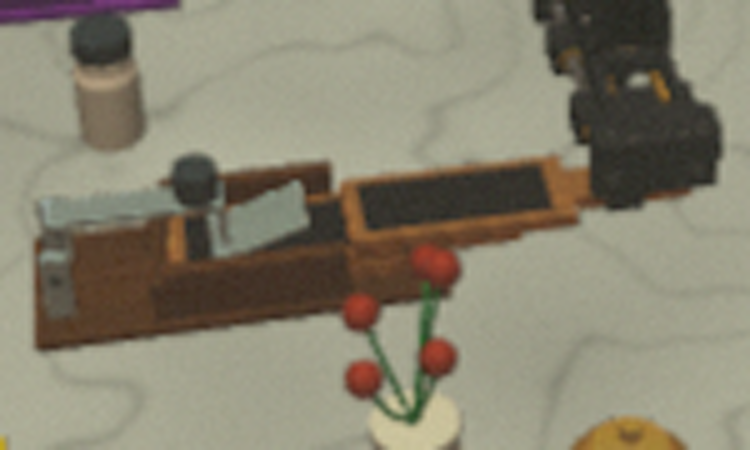

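```bash
python3 - <<'E'
from h import *
s=snap("scene")
W=lambda x,y,z: w2pix(s,[*(C+x*hx+y*hy),z])
P=lambda x,y,z: [round((a-b)*5) for a,b in zip(W(x,y,z),(190,190))]
for o in (-.125,):
    for z in (.034,.038,.042):
        print(z,"nose far/near",P(o+.065,-.028,z),P(o+.065,.028,z),"rear",P(o-.065,-.028,z),P(o-.065,.028,z))
print("wall far top inner", P(-.058,-.042,.042),P(.042,-.042,.042),"wall near",P(-.058,.042,.042))
print("base near rear corner",P(.115,.046,.008),"pile1 nose top far/near",P(.04,-.028,.028),P(.04,.028,.028))
E
```

```text
0.034 nose far/near [337, 185] [350, 247] rear [558, 158] [577, 217]
0.038 nose far/near [337, 180] [349, 241] rear [558, 152] [578, 212]
0.042 nose far/near [337, 174] [349, 236] rear [558, 147] [578, 207]
wall far top inner [330, 160] [156, 181] wall near [348, 252]
base near rear corner [34, 346] pile1 nose top far/near [163, 215] [169, 279]
```

Measured against projections, the paddle is level on the pile (upper face about 38 mm up), nose at about −62, square and centred. Pushing now.

```bash
python3 -m jog '[{"translation":[-0.1,0,-0.01],"twist":0,"claw":26},{"translation":[-0.12,0,0],"twist":0,"claw":26},{"translation":[-0.12,0,0],"twist":0,"claw":26},{"translation":[-0.12,0,0],"twist":0,"claw":26},{"translation":[-0.12,0,0],"twist":0,"claw":26},{"translation":[-0.12,0,0],"twist":0,"claw":26},{"translation":[-0.12,0,0],"twist":0,"claw":26},{"translation":[-0.12,0,0],"twist":0,"claw":26},{"translation":[-0.1,0,0],"twist":0,"claw":26},{"translation":[0,0,0],"twist":0,"claw":26}]'; python3 -c "
from h import *
rep()"
python3 -m jog '[{"translation":[-0.1,0,0],"twist":0,"claw":26},{"translation":[-0.12,0,0],"twist":0,"claw":26},{"translation":[-0.12,0,0],"twist":0,"claw":26},{"translation":[-0.12,0,0],"twist":0,"claw":26},{"translation":[-0.12,0,0],"twist":0,"claw":26},{"translation":[0,0,0],"twist":0,"claw":26}]'; python3 -c "
from h import *
rep()"
```

```text
clock: 22.9
tool_pos: [0.5476, -0.0686, 0.0323]
eef_rot: [0.777, 0.63, -0.008, -0.004]
contact_force: [0.6, 1.5, 2.4]
opening: 0.307
grip in holder x,y -0.1743 0.0006 z 0.0323 yawerr -0.10 F holder [-1.56  0.31  2.37] open 0.307 t 22.9 zax [-0.0174 -0.0049]
clock: 23.4
tool_pos: [0.5434, -0.0876, 0.0323]
eef_rot: [0.776, 0.631, -0.007, -0.006]
contact_force: [2.5, 9.5, 2.8]
opening: 0.31
grip in holder x,y -0.1549 0.0004 z 0.0323 yawerr 0.06 F holder [-9.78  0.49  2.79] open 0.310 t 23.4 zax [-0.0175  0.0002]
```

```bash
python3 -c "
from h import *
s=snap('scene','s8.png',(190,190,340,280),5); rep()
W=lambda x,y,z: w2pix(s,[*(C+x*hx+y*hy),z])
P=lambda x,y,z: [round((a-b)*5) for a,b in zip(W(x,y,z),(190,190))]
for o in (-.07,-.063,-.056): print(o,'nose',P(o+.065,-.028,.038),P(o+.065,.028,.038),'rear',P(o-.065,-.028,.038),P(o-.065,.028,.038))
"
```

```text
grip in holder x,y -0.1549 0.0004 z 0.0323 yawerr 0.07 F holder [-9.31  1.32  2.35] open 0.309 t 23.4 zax [-0.0175 -0.0002]
-0.07 nose [241, 191] [250, 254] rear [466, 164] [482, 224]
-0.063 nose [229, 193] [237, 256] rear [454, 165] [470, 226]
-0.056 nose [216, 194] [224, 257] rear [442, 167] [457, 227]
```

View pics/s8.png

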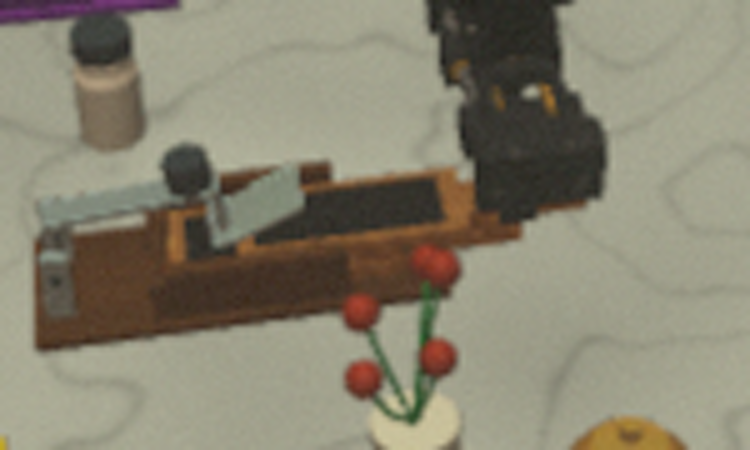

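The arm is being lifted as intended: its tip rose from (303,183) to (297,165), with the nose at about holder x 0 and still square. Continuing.

```bash
python3 -m jog '[{"translation":[-0.1,0,-0.01],"twist":0,"claw":26},{"translation":[-0.1,0,0],"twist":0,"claw":26},{"translation":[-0.1,0,0],"twist":0,"claw":26},{"translation":[0,0,0],"twist":0,"claw":26}]'; python3 -c "
from h import *
rep()"
python3 -m jog '[{"translation":[-0.1,0,0],"twist":0,"claw":26},{"translation":[-0.1,0,0],"twist":0,"claw":26},{"translation":[0,0,0],"twist":0,"claw":26}]'; python3 -c "
from h import *
rep()"
```

```text
clock: 23.78
tool_pos: [0.5396, -0.1045, 0.0328]
eef_rot: [0.777, 0.63, -0.009, -0.003]
contact_force: [1.1, 1.1, -0.1]
opening: 0.305
grip in holder x,y -0.1375 0.0001 z 0.0328 yawerr -0.17 F holder [-1.32  0.86 -0.14] open 0.305 t 23.8 zax [-0.0184 -0.0068]
clock: 24.03
tool_pos: [0.5381, -0.1121, 0.0329]
eef_rot: [0.777, 0.63, -0.009, -0.003]
contact_force: [-0.7, -1.5, 0.5]
opening: 0.307
grip in holder x,y -0.1297 0.0002 z 0.0329 yawerr -0.17 F holder [ 1.59 -0.34  0.49] open 0.307 t 24.0 zax [-0.0182 -0.0065]
```

```bash
python3 -m jog '[{"translation":[-0.1,0,0],"twist":0,"claw":26},{"translation":[-0.1,0,0],"twist":0,"claw":26},{"translation":[0,0,0],"twist":0,"claw":26}]'; python3 -m jog '[{"translation":[-0.1,0,0],"twist":0,"claw":26},{"translation":[0,0,0],"twist":0,"claw":26},{"translation":[0,0,0],"twist":0,"claw":26}]'; python3 -c "
from h import *
rep()"
python3 -m jog '[{"translation":[-0.08,0,0],"twist":0,"claw":26},{"translation":[0,0,0],"twist":0,"claw":26},{"translation":[0,0,0],"twist":0,"claw":26}]'; python3 -c "
from h import *
rep()"
```

```text
clock: 24.28
tool_pos: [0.5369, -0.1193, 0.0331]
eef_rot: [0.777, 0.63, -0.009, -0.003]
contact_force: [0.4, -0.3, -0.1]
opening: 0.309
clock: 24.53
tool_pos: [0.5363, -0.1227, 0.0332]
eef_rot: [0.776, 0.63, -0.009, -0.003]
contact_force: [0.6, -0.1, -0.3]
opening: 0.309
grip in holder x,y -0.1191 0.0005 z 0.0332 yawerr -0.09 F holder [-0.04  0.62 -0.31] open 0.309 t 24.5 zax [-0.0174 -0.0056]
clock: 24.78
tool_pos: [0.5357, -0.1252, 0.0331]
eef_rot: [0.776, 0.63, -0.008, -0.004]
contact_force: [-0.3, 0.0, -0.3]
opening: 0.309
grip in holder x,y -0.1164 0.0005 z 0.0331 yawerr -0.06 F holder [ 0.04 -0.32 -0.31] open 0.309 t 24.8 zax [-0.0174 -0.005 ]
```

```bash
for i in 1; do python3 -m jog '[{"translation":[-0.06,0,0],"twist":0,"claw":26},{"translation":[0,0,0],"twist":0,"claw":26},{"translation":[0,0,0],"twist":0,"claw":26}]'; done; python3 -m jog '[{"translation":[-0.06,0,0],"twist":0,"claw":26},{"translation":[0,0,0],"twist":0,"claw":26},{"translation":[0,0,0],"twist":0,"claw":26}]'; python3 -c "
from h import *
rep()"
python3 -m jog '[{"translation":[-0.06,0,0],"twist":0,"claw":26},{"translation":[0,0,0],"twist":0,"claw":26},{"translation":[0,0,0],"twist":0,"claw":26}]'; python3 -c "
from h import *
rep()"
```

```text
clock: 25.03
tool_pos: [0.5356, -0.1256, 0.0331]
eef_rot: [0.776, 0.631, -0.007, -0.005]
contact_force: [1.1, 5.4, -0.0]
opening: 0.307
clock: 25.28
tool_pos: [0.5356, -0.1257, 0.033]
eef_rot: [0.775, 0.632, -0.006, -0.006]
contact_force: [1.5, 7.6, 0.2]
opening: 0.308
grip in holder x,y -0.1160 0.0005 z 0.0330 yawerr 0.13 F holder [-7.73 -0.08  0.19] open 0.308 t 25.3 zax [-0.0173  0.0006]
clock: 25.53
tool_pos: [0.5355, -0.1257, 0.0329]
eef_rot: [0.775, 0.632, -0.006, -0.007]
contact_force: [2.8, 12.6, 1.1]
opening: 0.311
grip in holder x,y -0.1159 0.0004 z 0.0329 yawerr 0.22 F holder [-12.94   0.12   1.06] open 0.311 t 25.5 zax [-0.0173  0.0037]
```

The stop is felt at grip x −0.116, against an expected −0.117. Easing off, releasing and rising.

```bash
python3 -m jog '[{"translation":[0.04,0,0],"twist":0,"claw":26},{"translation":[0,0,0],"twist":0,"claw":40},{"translation":[0,0,0],"twist":0,"claw":70},{"translation":[0,0,0],"twist":0,"claw":70},{"translation":[0,0,0],"twist":0,"claw":70},{"translation":[0,0,-0.2],"twist":0,"claw":70},{"translation":[0,0,-0.5],"twist":0,"claw":70},{"translation":[0,0,-0.8],"twist":0,"claw":70},{"translation":[0,0,-0.9],"twist":0,"claw":70},{"translation":[0,0,-0.9],"twist":0,"claw":70},{"translation":[-0.3,0,-0.9],"twist":0,"claw":70},{"translation":[-0.9,0,-0.9],"twist":0,"claw":70},{"translation":[-0.9,0,-0.4],"twist":0,"claw":70},{"translation":[-0.9,0,0],"twist":0,"claw":70},{"translation":[-0.3,0,0],"twist":0,"claw":70},{"translation":[0,0,0],"twist":0,"claw":70},{"translation":[0,0,0],"twist":0,"claw":70}]'
python3 - <<'E'
from h import *
st,_=rep(); s=snap("wrist","w9.png",(80,0,560,360),1.6)
for l,z in (("paddle_nose",.033),("paddle_grip",.033),("paddle",.028),("holder_stop",.033),("holder",0),("pile1_nose",.023)):
    for d in r.spot_point(l,"wrist")[:2]:
        v,u=d["location"]; w=pix2w(s,u,v,z,st)[:2]-C; print(l,round(d["confidence"],2),"holder x %.4f y %.4f"%(w@hx,w@hy))
P=lambda x,y,z: [round(k) for k in np.array(w2pix(s,[*(C+x*hx+y*hy),z],st))*1.6-[128,0]]
print("expected home: handle end",P(-.16,-.014,.038),P(-.16,.014,.038),"blade rear",P(-.09,-.028,.038),P(-.09,.028,.038),"nose",P(.04,-.028,.038),P(.04,.028,.038),"stop top front",P(.04,-.03,.035))
E
```

```text
clock: 26.95
tool_pos: [0.512, -0.252, 0.2475]
eef_rot: [0.777, 0.63, -0.008, -0.004]
contact_force: [-0.1, -0.0, -0.0]
opening: 0.7
grip in holder x,y 0.0125 0.0032 z 0.2475 yawerr -0.15 F holder [ 0.04 -0.14 -0.03] open 0.700 t 26.9 zax [-0.0181 -0.0035]
paddle_nose 0.54 holder x 0.0369 y -0.0008
paddle_grip 0.68 holder x -0.1275 y -0.0023
paddle 0.85 holder x -0.0216 y 0.0024
holder_stop 0.94 holder x 0.1678 y -0.3221
holder_stop 0.56 holder x 0.0400 y 0.0002
holder 0.94 holder x -0.0026 y 0.0037
holder 0.56 holder x 0.1322 y -0.3296
expected home: handle end [363, 34] [403, 34] blade rear [345, 143] [421, 142] nose [350, 311] [418, 311] stop top front [348, 310]
```

View pics/w9.png

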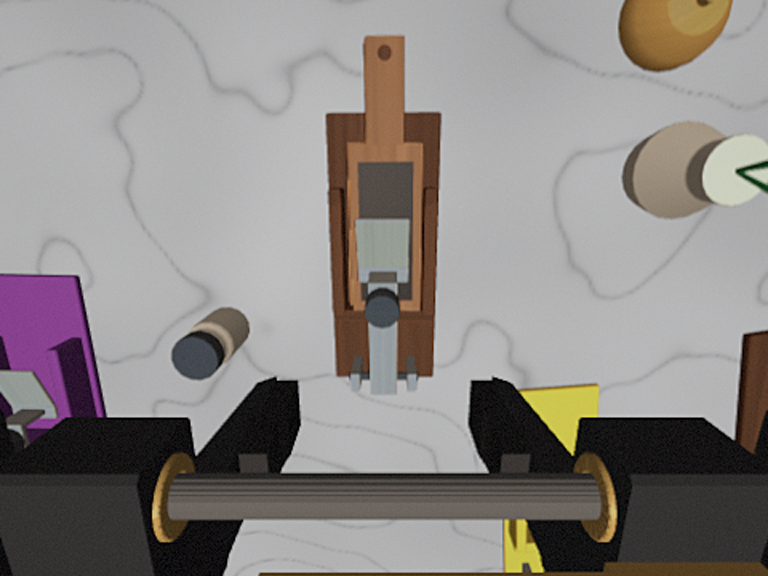

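The wrist view shows the paddle home, with its handle end at (364–403, 36) against an expected (363–403, 34). It is square between the walls, the arm and weight rest on it at (382,306), and the gripper is clear. Handing in.

```bash
python3 -c "
from plant import r
print(r.finish_job())"
```

```text
the job is handed in; nothing more can be done
None
```

I put the loose paddle away in the brown holder and handed the job in at about 27 s; no verdict is reported. I drew it level from under the riser by its blade and regripped it by the handle. I then laid it on the two-paddle pile and pushed it under the weighted arm to the stop.

**Checks that passed**
- **Stop:** push force rose to about 13 N with the grip at holder x −0.116 (expected −0.117).
- **Last wrist picture:** the handle end was within about 2 px (roughly 1–2 mm) of the home position. The nose measured x +0.037, y −0.001; the limits are above +0.034 and within ±0.008. The weighted arm was over the blade and the gripper was clear, with no contact force.

**Checks that failed or disagreed**
- **Droop:** the paddle hung about 4–5° nose-down in the grip. A projection check showed it had levelled once lowered onto the pile.
- **Push force:** it peaked at about 10 N under the lead-in plate, more than the "few newtons" given.
- **Detector:** two of the two-camera position fixes just before the push were plainly wrong (a grip and a stop position), so I ignored them.
- **Not measured:** the two pile paddles' final positions (`pile1_nose` was not detected at the end) and the arm's contact force on the paddle. I only had the picture for these, and I did not re-measure the cup, mug and other items on the counter.

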